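# Follow the filter on a turning carousel, then refit it in the kettle

### The job

Push the draining carousel by one of its pegs so that it spins the drips off the kettle's mesh filter (briskly, but no faster than about a turn in three seconds), let go of it, and keep the open gripper centred close above the filter's knob without touching, following it round for at least 4 seconds while it coasts. Then pluck the filter off by its knob while the carousel is still turning, lower it gently and upright into the kettle's mouth until its flange rests on the rim, and only then let go. Do not drop or tip the filter, and leave the kettle and the other things where they stand.

Things in the scene. Friction and masses are not known exactly. Their poses are not given: they have to be found in the camera images.
- carousel: Fixed foot of a low draining carousel. Origin: on the work surface, on the vertical turning axis. Carries a free-turning bamboo platter, 300 mm diameter, top face 30 mm above the work surface, hub 40 mm across and 10 mm high in the middle. With joint platter at 0 the filter's ring lies on the foot's +x, 100 mm from the axis, and two pegs at +120 and -120 degrees, 120 mm from the axis.
- platter (a joint): Platter angle, rad, counter-clockwise from above positive, 0 at the start, endless. Inertia with filter about 0.010 kg m2 (up to 35 percent off). Bearing drag 0.0008 N m s/rad plus 0.0003 N m dry: from 1 rad/s it falls to about 0.5 in some 7 s. Following counts only while it turns freely above 0.25 rad/s either way; above 0.1 while the filter comes off; over 2.2 is too fast.
- peg_left (a point): Top end of the upright steel peg 120 degrees counter-clockwise (from above) of the filter about the axis. Rod 14 mm diameter, top 103 mm above the work surface; its foot plate is 28 mm across, 5 mm high. Turns with the platter.
- peg_right (a point): Top end of the identical peg at -120 degrees (clockwise from above) from the filter.
- filter: Loose mesh filter basket, about 0.1 kg, round about z (up). Origin: centre of its underside. Basket 52 mm diameter, 50 mm high; then flange 82 mm diameter, 4 mm thick; then black knob, an upright cylinder 26 mm diameter, 54 to 94 mm above the origin. Stands on the platter in a ring 8 mm high, 59 mm inside diameter; lifts straight out. Grip the knob from above.
- filter_knob (a point): Point on the filter's axis in the middle of the knob, 80 mm above the filter's underside; a good place for the TCP when gripping. For the following the TCP counts as close when it is within 25 mm of this point horizontally and within 70 mm in all, with no contact.
- kettle: The loose chrome kettle with open mouth, 1.2 kg, 156 mm diameter at the belly, 150 mm high. Origin: centre of its underside. z up. Spout on its -x side (reaches 123 mm out) and handle on its +x side (reaches 126 mm out), both no higher than 139 mm.
- kettle_mouth (a point): Centre of the kettle's mouth at rim height, 150 mm above the work surface. Opening 68 mm inside, rim 78 mm outside diameter; hollow below down to a floor 6 mm above the work surface. With the filter seated its flange lies on the rim, so its origin is 50 mm below this point.
- bowl: Bystander: white ceramic bowl, 150 mm across, 65 mm high. Origin under its centre.
- ramekin: Bystander: small white ramekin, 84 mm across, 45 mm high. Origin under its centre.
- spray_bottle: Bystander: clear spray bottle, 48 mm diameter, 191 mm high. Origin under its centre.
- brush: Bystander: bamboo scrubbing brush lying bristles down, about 222 mm long along its x, 32 mm high. Origin under its middle.

How it is judged:
On the way, in this order (a step that is already met when the one before it is completed fails the run):
1. the carousel has been pushed to a good turning speed, the filter standing on it ((velocity of joint platter above 0.35 rad/s or velocity of joint platter below -0.35 rad/s) and z of filter in the frame of carousel below 0.036 m), for 0.05 s.
2. the gripper follows close above the filter's knob (within 25 mm sideways, 70 mm in all) without touching filter or carousel while it coasts round at more than 0.25 rad/s, for 4 s ((velocity of joint platter above 0.25 rad/s or velocity of joint platter below -0.25 rad/s) and horizontal distance between the grasp point and filter_knob below 0.025 m and distance between the grasp point and filter_knob below 0.07 m and contact force between each of the arm, the fingers and filter below 0.3 N and contact force between each of the arm, the fingers and carousel below 0.3 N and z of filter in the frame of carousel below 0.036 m), for 4 s.
3. the filter is lifted clear of the ring in the fingers while the carousel still turns (z of filter in the frame of carousel above 0.045 m and contact force between the fingers and filter above 1 N and (velocity of joint platter above 0.1 rad/s or velocity of joint platter below -0.1 rad/s)), for 0.05 s.
4. the filter is lowered onto the kettle's rim, still held (horizontal distance between filter and kettle_mouth below 0.01 m and z of filter in the frame of kettle_mouth between -0.056 and -0.044 m and angle between filter's own z axis and vertical below 0.12 rad and contact force between the fingers and filter above 1 N), for 0.1 s.
At the end, for the whole second after the job is handed in: The filter sits in the kettle's mouth, centred within 10 mm, its flange on the rim (origin 44 to 56 mm below the mouth), upright within 0.12 rad, released and at rest; the kettle stands upright within 30 mm of its starting place. The carousel may still be turning (horizontal distance between filter and kettle_mouth below 0.01 m and z of filter in the frame of kettle_mouth between -0.056 and -0.044 m and angle between filter's own z axis and vertical below 0.12 rad and contact force between the fingers and filter below 0.1 N and contact force between filter and kettle above 0.3 N and linear speed of each of filter, kettle below 0.02 m/s and angle between kettle's own z axis and vertical below 0.05 rad and distance of kettle from where it was at the start of the episode below 0.03 m); the robot touches nothing.
It fails at once if the carousel spun faster than 2.4 rad/s (velocity of joint platter above 2.4 rad/s or velocity of joint platter below -2.4 rad/s).
It fails at once if the filter tipped over (more than 0.4 rad) or dropped below the platter top (angle between filter's own z axis and vertical above 0.4 rad or height (world z) of filter below 0.022 m).
It fails at once if the kettle shoved more than 30 mm or tipped (distance of kettle from where it was at the start of the episode above 0.03 m or angle between kettle's own z axis and vertical above 0.15 rad).
It fails at once if the filter slammed into the kettle (over 45 N) (contact force between filter and kettle above 45 N).
It fails at once if another thing pushed more than 30 mm or tipped (distance of any of bowl, ramekin, spray_bottle, brush from where it was at the start of the episode above 0.03 m or angle between any of bowl, ramekin, spray_bottle, brush's own z axis and vertical above 0.3 rad).
It also fails if it takes over 54 s, if anything falls off the work surface, if the arm or the gripper's body presses on something with over 40 N, if the wrist force passes 120 N, or if a joint passes its speed limit or range.

### The arm

A 6-joint arm with a two-finger parallel gripper is mounted at the origin on the work surface. World frame = base frame: x ahead of the robot, y to its left, z up, the work surface at z = 0. Lengths are in m, angles in rad, forces in N, time in s.
With the tool pointing down it reaches from about 0.275 to 0.825 m from the base axis. Payload 5.2 kg.
Tool frame: the origin (TCP) lies between the finger pads, 19 mm behind the fingertips; this is the grasp point; z points along the fingers, y is the direction in which the jaws open and shut (so a half turn about z gives the same grasp; the last joint's range is limited). The gripper opens to 93 mm and grips with 3 to 60 N. Pads are 15 mm wide; open, the fingers measure 128 mm over their backs; the gripper's body (75 mm by 188 mm) begins 65 mm behind the grasp point.
Start: joints at [-1.439, 0.259, 1.535, -0, 1.348, -0.203], TCP at [0.181, -0.519, 0.237] pointing down, gripper open.
Joint ranges: [-3.14, 3.14], [-0.91, 2.08], [0.19, 2.58], [-1.22, 4.36], [0.22, 2.71], [-3.12, 3.12]. Speed limits (rad/s): [2.57, 2.57, 3.14, 3.14, 3.14, 3.14].

### API

Orientations are given as a unit quaternion [w, x, y, z].
In Python, from cell import r gives the robot as it stands. The module is installed in compiled form; this text tells all that it offers.
- The arm moves only by the tool servo_tool, never from a script. Its argument "moves" is a list of rows, each a list of 4 numbers: the shift along the tool's x, y, z in m, then the turn about the tool's z in degrees. A call has 1 to 20 rows; each row is the pose to reach, as a shift and turn from the pose commanded when the call began, along the tool's axes at that moment; what a row does not reach only later rows make up. A row lasts 1/10 s, in which the tool goes at most 50 mm and 8.59 degrees, less where a joint would pass 70% of its speed; a pose out of reach is approached as far as the arm can. A call with a gripper value outside its range is refused whole. "hand" is the opening, from -1 (shut) to 1 (fully open), so that 0 is half open, set as the call begins (left out, the last holds). The fingers move at their own pace and stop on an object; the grip force is fixed at half the most. Time passes only in rows, so rows that repeat a pose let the fingers close. It gives the time, the measured TCP pose, the force and the opening at its end, in the units of the state.
- r.get_state(): the state, without advancing time (a new reading comes with each control period).
- r.camera(name): name is "scene" or "top" or "wrist"; returns a dict with "frame" (400x640x3 uint8, red, green, blue), "fov_y" (degrees; the focal length in pixels is half the picture's height over the tangent of half this angle, whatever the lens; pixels are square), "cx", "cy" (the principal point, pixels), "position" and "attitude" of the camera in the world. Camera axes: x right, y down, z forward; pixel columns grow to the right and rows downward; lengths in m; the calibration is good to about 2 mm. A picture is of the moment at which its call begins. There is no depth.
- r.job_done(): hands the job in, once; it reports no verdict.
Trained networks look in the newest picture that a camera, given by its name, has taken for a name from the list of things; names that differ only in an ending like _2 or _b are one class to them, and where a whole thing is asked for, a point or a joint stands for the part that bears it (a point fixed in the world has none). Each returns a list of dicts, best first, with "conf" (0 to 1); they miss things now and then, are a little off and sometimes report something else, mostly with a low value. They report only what shows in the picture. A call takes as long as a camera call.
- r.search_frame(camera, thing): "position" ([column, row] in pixels, amid what is visible of it).
- r.landmark_of(camera, thing): "position" ([column, row] in pixels: a listed point, or the origin of a listed thing).
The state is a dict: "time_s": time; "q": joint angles; "qd": joint speeds; "joint_efforts": joint torques, N m; "tcp_pos": TCP position; "eef_rot": TCP orientation; "contact_force": force on the tool from outside, world axes, zero at the start; "moment": the same for the moment, N m; "opening": finger opening in m.
Only numpy, scipy, OpenCV 4.12 (cv2) and the standard library are available. Lean on these libraries where they do the work, as an engineer would, in place of code of your own. Each camera call takes 0.05 s, during which the arm holds its last target. There are 200 camera calls.

## Working session

There is one attempt and no reset: what is moved stays moved. The work goes in short steps, Python scripts to look and compute and a tool call to move; the robot and the scene stay as the last step left them, time stands still between calls to the robot, and variables do not carry over. Pictures are saved under pics/ and viewed, about 8 in all and at most 12, crops included, and the job is handed in when it is done.

Besides the shell and the picture viewer there is one more tool, called after "Emit:" by a JSON object that holds its "method" and its "body". servo_tool: Moves the arm, as the interface text tells. Its arguments: {"type":"object","properties":{"moves":{"type":"array"},"hand":{"type":"number"}},"required":["moves"]}

```bash
mkdir -p pics; cat > h.py <<'E'
import numpy as np, cv2
from cell import r
from scipy.spatial.transform import Rotation as R
def rot(q): q=np.array(q); return R.from_quat([q[1],q[2],q[3],q[0]]).as_matrix() if q.ndim==1 else q
def onplane(c,uv,z):
    f=200/np.tan(np.radians(c['fov_y'])/2)
    d=rot(c['attitude'])@np.array([(uv[0]-c['cx'])/f,(uv[1]-c['cy'])/f,1.0])
    p=np.array(c['position']); return p+d*(z-p[2])/d[2]
def proj(c,P):
    f=200/np.tan(np.radians(c['fov_y'])/2)
    v=rot(c['attitude']).T@(np.array(P)-np.array(c['position']))
    return np.array([c['cx']+f*v[0]/v[2],c['cy']+f*v[1]/v[2]])
Z=dict(carousel=0,peg_left=.103,peg_right=.103,filter=.03,filter_knob=.11,kettle=0,kettle_mouth=.15,bowl=0,ramekin=0,spray_bottle=0,brush=0)
E
python3 - <<'E'
from h import *
s=r.get_state();print(s)
for n in ('top','scene'):
    c=r.camera(n);cv2.imwrite(f'pics/{n}0.png',c['frame'][:,:,::-1]);print(n,{k:c[k] for k in c if k!='frame'})
    for t in Z:
        for d in r.landmark_of(n,t)[:2]:print(n,t,np.round(d['conf'],2),np.round(d['position'],1),np.round(onplane(c,d['position'],Z[t]),4)[:2])
E
```

```text
{'time_s': 0.0, 'q': array([-1.43880700e+00,  2.59364356e-01,  1.53605028e+00,  6.55035459e-06,
        1.34798411e+00, -2.02792378e-01]), 'qd': array([ 0.00178622,  0.00067429, -0.00109921,  0.00162646,  0.00104146,
        0.00033622]), 'joint_efforts': array([-8.87188544e-04, -4.37316227e+01, -2.84007043e+01,  7.18441978e-02,
        4.15078306e-02, -1.20799173e-04]), 'tcp_pos': array([ 0.1806716 , -0.51895568,  0.23661934]), 'eef_rot': array([-9.02367705e-04,  9.86022553e-01,  1.66609454e-01,  3.51541080e-05]), 'contact_force': array([ 0.50539566, -1.11773099, -0.64655542]), 'moment': array([0.01766663, 0.02905402, 0.01236517]), 'opening': 0.09305985907952283}
top {'fov_y': 52.02476374338536, 'cx': 321.5991795198354, 'cy': 198.33818153664748, 'position': array([0.38584936, 0.00931503, 0.98548931]), 'attitude': array([ 0.05710084, -0.69718319,  0.71174009, -0.0640402 ])}
top carousel 0.74 [331.8 202.3] [ 0.5462 -0.0269]
top carousel 0.16 [178.4 235.7] [0.4725 0.3427]
top peg_left 0.77 [356.8 147. ] [ 0.6535 -0.0822]
top peg_right 0.88 [280.7 198.8] [0.5394 0.0883]
top filter 0.64 
[... 606 characters left out ...]
7034754,  0.88529709, -0.26256511])}
scene carousel 0.69 [307.9 208.6] [ 0.5473 -0.0309]
scene peg_left 0.68 [265.8 201.1] [ 0.6542 -0.0861]
scene peg_right 0.79 [338.4 211.1] [0.536  0.0816]
scene filter 0.7 [315.1 174.3] [ 0.4557 -0.0904]
scene filter_knob 0.58 [313.  158.2] [ 0.4584 -0.0947]
scene kettle 0.83 [271.5 128.7] [ 0.408  -0.3519]
scene kettle 0.72 [267.4 201.2] [ 0.616  -0.1395]
scene kettle_mouth 0.86 [265.7 102.2] [ 0.4264 -0.3357]
scene bowl 0.86 [422.2 272.4] [0.4711 0.3432]
scene ramekin 0.66 [313.6 172.8] [ 0.4398 -0.1137]
scene ramekin 0.56 [405.7 208.2] [0.3387 0.1808]
scene spray_bottle 0.65 [207.4 210.9] [ 0.7675 -0.2447]
scene brush 0.76 [366.3 324.9] [0.6892 0.3287]
```

View pictures.

View pics/top0.png

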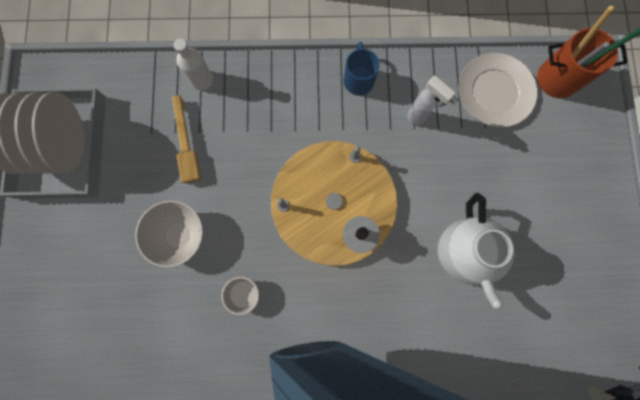

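View pics/scene0.png

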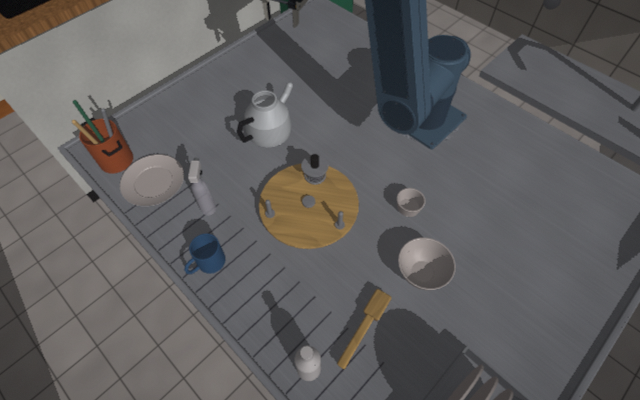

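```bash
cat > fit.py <<'E'
from h import *
from scipy.optimize import least_squares
def model(p):
    cx,cy,a=p
    pt=lambda rad,an,z:[cx+rad*np.cos(an),cy+rad*np.sin(an),z]
    return dict(carousel=pt(0,0,0),peg_left=pt(.12,a+2*np.pi/3,.103),peg_right=pt(.12,a-2*np.pi/3,.103),filter=pt(.1,a,.03),filter_knob=pt(.1,a,.11))
E
python3 - <<'E'
from fit import *
obs=[]
for n in ('top','scene'):
    c=r.camera(n)
    for t in ('carousel','peg_left','peg_right','filter','filter_knob'):
        for d in r.landmark_of(n,t)[:3]: obs.append((c,t,d['position']))
f=lambda p:np.concatenate([proj(c,model(p)[t])-u for c,t,u in obs])
s=least_squares(f,[.55,-.03,-2.56],loss='soft_l1',f_scale=2)
print(s.x,np.degrees(s.x[2]));
for (c,t,u),e in zip(obs,f(s.x).reshape(-1,2)):print(t,np.round(u),np.round(e,1))
for n in ('peg_left','peg_right','filter_knob'):print(n,np.round(model(s.x)[n],4))
E
```

```text
[ 0.54904524 -0.02946412 -2.52211541] -144.50656866506128
carousel [332. 205.] [ 0.7 -4.3]
carousel [188. 143.] [145.2  58. ]
peg_left [413. 116.] [-57.9  29.5]
peg_left [355. 143.] [0.2 1.7]
peg_right [282. 201.] [-1.6 -1.5]
filter [357. 232.] [2.  0.7]
filter [411. 116.] [-51.8 116.9]
filter [181. 234.] [178.3  -1. ]
filter_knob [363. 233.] [-0.3 -3.1]
carousel [308. 210.] [ 0.1 -0.3]
peg_left [267. 200.] [-0.6  3.3]
peg_right [342. 213.] [-1.4 -0. ]
filter [312. 174.] [1.1 3.4]
filter_knob [311. 158.] [1.1 3.3]
filter_knob [316. 174.] [ -3.4 -12.5]
peg_left [ 0.6582 -0.0792  0.103 ]
peg_right [0.5376 0.09   0.103 ]
filter_knob [ 0.4676 -0.0875  0.11  ]
```

```bash
cat >> h.py <<'E'
def T():
    s=r.get_state(); return s, rot(s['eef_rot']), np.array(s['tcp_pos'])
def rel(P): # world target -> tool shift mm
    s,M,p=T(); return np.round(M.T@(np.array(P)-p)*1000,1)
E
python3 - <<'E'
from fit import *
from scipy.optimize import least_squares
for n in ('top','scene'):
    c=r.camera(n);hsv=cv2.cvtColor(c['frame'],cv2.COLOR_RGB2HSV)
    m=cv2.inRange(hsv,(10,90,60),(30,255,255));k,l,st,ce=cv2.connectedComponentsWithStats(m)
    i=1+np.argmax(st[1:,4]);pts=cv2.convexHull(np.argwhere(l==i)[:,::-1].astype(np.int32))[:,0]
    W=np.array([onplane(c,p,.03)[:2] for p in pts])
    g=least_squares(lambda q:np.hypot(*(W-q[:2]).T)-q[2],[.55,-.03,.15],loss='soft_l1',f_scale=.002).x
    print(n,st[i],np.round(g,4))
    for h in (.03,.08):
      pass
c=r.camera('wrist');M=T()[1];p=T()[2]
print('wristcam in tool',np.round(M.T@(np.array(c['position'])-p),4),np.round(M.T@rot(c['attitude']),3),c['fov_y'])
print('kettle shift',rel([.42,-.33,.30]),M.round(3))
E
```

```text
top [  271   141   126   125 10627] [ 0.5436 -0.0304  0.1486]
scene [ 259  164   99   85 5821] [ 0.5444 -0.0312  0.1492]
wristcam in tool [ 8.120e-02  1.000e-04 -1.472e-01] [[ 0.    -0.958 -0.286]
 [ 1.     0.001 -0.   ]
 [ 0.    -0.286  0.958]] 69.68984398091207
kettle shift [ 288.2 -100.3  -62.5] [[ 0.944  0.329 -0.   ]
 [ 0.329 -0.944  0.   ]
 [ 0.    -0.    -1.   ]]
```

Emit:
{"method": "servo_tool", "body": {"moves": [[0.02, 0, -0.045, 0], [0.06, -0.02, -0.063, 0], [0.1, -0.035, -0.063, 0], [0.14, -0.049, -0.063, 0], [0.18, -0.063, -0.063, 0], [0.22, -0.077, -0.063, 0], [0.255, -0.089, -0.063, 0], [0.28, -0.097, -0.063, 0], [0.288, -0.1, -0.063, 0], [0.288, -0.1, -0.063, 0], [0.288, -0.1, -0.063, 0], [0.288, -0.1, -0.063, 0]], "hand": 1}}

```text
time_s: 3.15
tcp_pos: [0.419, -0.3313, 0.3004]
eef_rot: [0.0, 0.986, 0.166, -0.0]
contact_force: [0.2, -0.8, -0.3]
opening: 0.0927
```

```bash
python3 - <<'E'
from h import *
s,M,p=T();print(s['time_s'],p,M.round(3)[0])
c=r.camera('wrist');cv2.imwrite('pics/w1.png',c['frame'][:,:,::-1])
for d in r.landmark_of('wrist','kettle_mouth')[:2]:print(d,onplane(c,d['position'],.15))
for d in r.landmark_of('top','kettle_mouth')[:2]:print(d)
E
```

```text
3.15 [ 0.41898725 -0.33131923  0.30039701] [ 0.945  0.327 -0.   ]
{'position': [336.3, 195.4], 'conf': 0.94} [ 0.42468417 -0.34768815  0.15      ]
{'position': [494.6, 247.8], 'conf': 0.81}
{'position': [183.4, 142.7], 'conf': 0.71}
```

View pics/w1.png

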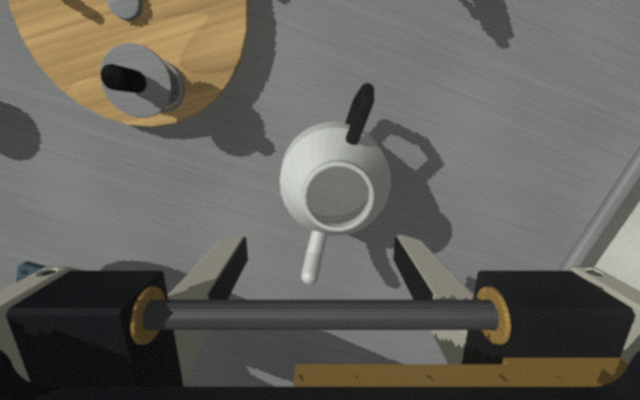

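Emit:
{"method": "servo_tool", "body": {"moves": [[0.015, -0.018, 0, 0], [0.04, -0.048, 0, 0], [0.067, -0.08, 0, 0], [0.094, -0.112, 0.01, 0], [0.121, -0.144, 0.02, 0], [0.148, -0.176, 0.04, 0], [0.175, -0.208, 0.06, 0], [0.202, -0.24, 0.08, 0], [0.229, -0.272, 0.09, 0], [0.256, -0.304, 0.1, 0], [0.28, -0.332, 0.1, 0], [0.295, -0.35, 0.1, 0], [0.303, -0.359, 0.1, 0], [0.303, -0.359, 0.1, 0], [0.303, -0.359, 0.1, 0]], "hand": -1}}

```text
time_s: 4.8
tcp_pos: [0.5879, 0.1072, 0.2004]
eef_rot: [0.0, 0.986, 0.166, -0.0]
contact_force: [-0.2, -0.4, -0.1]
opening: 0.0006
```

```bash
python3 - <<'E'
from h import *
s,M,p=T();print(s['time_s'],p,s['opening'],M.round(3)[0])
c=r.camera('wrist');cv2.imwrite('pics/w2.png',c['frame'][:,:,::-1])
for t in ('peg_right','peg_left','filter_knob','carousel'):
  for d in r.landmark_of('wrist',t)[:2]:print(t,d,onplane(c,d['position'],{'filter_knob':.11,'carousel':0}.get(t,.103)))
c=r.camera('top')
for t in ('peg_right','peg_left','filter_knob'):
  for d in r.landmark_of('top',t)[:2]:print(t,d,onplane(c,d['position'],.105))
E
```

```text
4.8 [0.58791868 0.10715724 0.20039927] 0.000635381111224583 [ 0.945  0.328 -0.   ]
peg_right {'position': [549.5, 213.1], 'conf': 0.17} [ 0.65376907 -0.08824565  0.103     ]
peg_left {'position': [546.4, 212.4], 'conf': 0.82} [ 0.65343129 -0.08525422  0.103     ]
peg_left {'position': [428.7, 322.3], 'conf': 0.54} [ 0.51168754 -0.03614781  0.103     ]
filter_knob {'position': [455.1, 378.9], 'conf': 0.96} [ 0.46031733 -0.08844354  0.11      ]
carousel {'position': [408.6, 246.0], 'conf': 0.87} [ 0.54796148 -0.03072295  0.        ]
peg_right {'position': [282.0, 197.2], 'conf': 0.85} [0.54252596 0.08525349 0.105     ]
peg_left {'position': [357.7, 148.2], 'conf': 0.81} [ 0.65009599 -0.08388887  0.105     ]
filter_knob {'position': [362.1, 235.0], 'conf': 0.63} [ 0.4566086  -0.08630891  0.105     ]
```

View pics/w2.png

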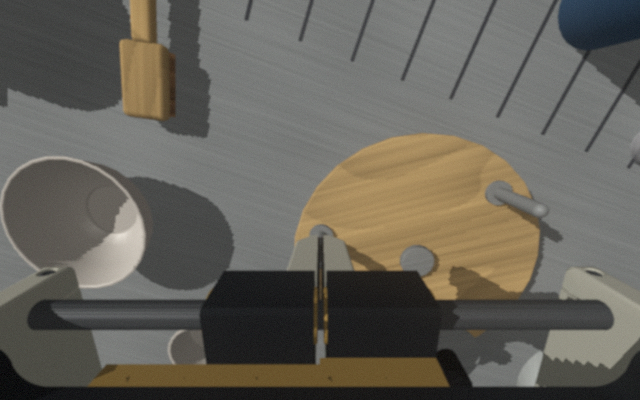

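```bash
python3 - <<'E'
from h import *
s,M,p=T();C=np.array([.544,-.031]);phi0=np.radians(94);d=.017
peg=lambda a:C+.12*np.array([np.cos(a),np.sin(a)])
X=M[:2,0];start=peg(phi0)+d*X
row=lambda P,z:np.round(M.T@(np.r_[P,z]-p),3).tolist()
z=.085
for u in (.02,.01,.004):print(row(start+u*X,z))
t=0
for i in (0,4,6,8,10,12,14,15,15,15):
    t+=i/1000/.12;print(i,row(peg(phi0+t)+d*X,z))
print('hub',row(C,.22))
E
```

```text
[-0.019, 0.001, 0.116]
[-0.029, 0.001, 0.116]
[-0.035, 0.001, 0.116]
0 [-0.039, 0.001, 0.116]
4 [-0.043, -0.0, 0.116]
6 [-0.049, -0.001, 0.116]
8 [-0.057, -0.003, 0.116]
10 [-0.066, -0.003, 0.116]
12 [-0.078, -0.003, 0.116]
14 [-0.092, -0.001, 0.116]
15 [-0.107, 0.002, 0.116]
15 [-0.121, 0.008, 0.116]
15 [-0.134, 0.015, 0.116]
hub [-0.087, 0.117, -0.019]
```

Emit:
{"method": "servo_tool", "body": {"moves": [[0, 0, 0.04, 0], [0, 0, 0.085, 0], [-0.004, 0, 0.116, 0], [-0.019, 0.001, 0.116, 0], [-0.029, 0.001, 0.116, 0], [-0.035, 0.001, 0.116, 0], [-0.039, 0.001, 0.116, 0], [-0.043, 0, 0.116, 0], [-0.049, -0.001, 0.116, 0], [-0.057, -0.003, 0.116, 0], [-0.066, -0.003, 0.116, 0], [-0.078, -0.003, 0.116, 0], [-0.092, -0.001, 0.116, 0], [-0.107, 0.002, 0.116, 0], [-0.121, 0.008, 0.116, 0], [-0.134, 0.015, 0.116, 0], [-0.136, 0.017, 0.075, 0], [-0.132, 0.035, 0.03, 0], [-0.115, 0.07, -0.015, 0], [-0.095, 0.105, -0.019, 0]]}}

```text
time_s: 7.25
tcp_pos: [0.5342, -0.023, 0.2248]
eef_rot: [0.001, 0.986, 0.167, 0.004]
contact_force: [0.4, 0.2, -0.4]
opening: 0.0005
```

```bash
cat > est.py <<'E'
from h import *
from scipy.optimize import least_squares
import json,sys
C=np.array([.544,-.031])
def est(cams,things=('filter_knob','peg_left','peg_right')):
    off=dict(filter_knob=0,peg_left=2*np.pi/3,peg_right=-2*np.pi/3);rad=dict(filter_knob=.1,peg_left=.12,peg_right=.12)
    out=[]
    for n in cams:
        t=r.get_state()['time_s'];c=r.camera(n)
        for k in things:
            for d in r.landmark_of(n,k)[:1]:
                P=onplane(c,d['position'],Z[k])[:2]-C
                out.append((t,n,k,d['conf'],np.hypot(*P),(np.arctan2(P[1],P[0])-off[k])%(2*np.pi)))
                ok=abs(np.hypot(*P)-rad[k])<.02
                print(f"{t:.2f} {n} {k} conf {d['conf']:.2f} r {np.hypot(*P):.3f} a {np.degrees(out[-1][5]):.1f}",'ok' if ok else '')
    return out,c
E
python3 - <<'E'
from est import *
print(T()[0]['time_s'],T()[2])
o,c=est(['scene','wrist','scene','top']);cv2.imwrite('pics/w3.png',c['frame'][:,:,::-1])
E
```

```text
7.25 [ 0.53420211 -0.02304895  0.22475431]
7.25 scene filter_knob conf 0.81 r 0.107 a 288.2 ok
7.25 scene peg_left conf 0.81 r 0.110 a 289.5 ok
7.25 scene peg_right conf 0.93 r 0.121 a 293.4 ok
7.45 wrist filter_knob conf 0.63 r 0.101 a 305.8 ok
7.45 wrist peg_left conf 0.81 r 0.120 a 305.8 ok
7.45 wrist peg_right conf 0.51 r 0.020 a 147.3 
7.65 scene filter_knob conf 0.66 r 0.106 a 318.1 ok
7.65 scene peg_left conf 0.86 r 0.122 a 320.2 ok
7.65 scene peg_right conf 0.95 r 0.113 a 319.8 ok
7.85 top peg_left conf 0.17 r 0.350 a 342.2 
7.85 top peg_right conf 0.84 r 0.128 a 337.4 ok
```

```bash
cat > plan.py <<'E'
from est import *
def traj(t0,a0,w0,t,k=1.0):
    A,B=.08*k,.03*k; d=t-t0
    return np.radians(a0)+(w0+B/A)*(1-np.exp(-A*d))/A-B/A*d,(w0+B/A)*np.exp(-A*d)-B/A
def plan(t0,a0,w0,n=20,blend=5,z=.162,k=1.0,rad=.1,zs=None,bias=(0,0)):
    s,M,p=T();t=s['time_s'];print('now',t,p.round(4))
    rows=[]
    for i in range(1,n+1):
        a,w=traj(t0,a0,w0,t+.1*i,k);b=min(1,i/blend)
        zz=z if zs is None else zs[min(i-1,len(zs)-1)]
        P=np.r_[C+np.array(bias)+rad*np.array([np.cos(a),np.sin(a)]),zz]
        if i<blend: P=p+(P-p)*b
        rows.append((np.round(M.T@(P-p),3)+0.).tolist()+[0])
    print(rows,'w end',round(w,3),'a end',np.degrees(a)%360, 'end', P.round(4))
E
python3 -c "
from plan import *
plan(7.65,319.6,1.22,blend=6)"
```

```text
now 8.05 [ 0.5328 -0.0219  0.2195]
[[0.016, 0.009, 0.01, 0], [0.034, 0.015, 0.019, 0], [0.053, 0.017, 0.029, 0], [0.071, 0.015, 0.038, 0], [0.09, 0.01, 0.048, 0], [0.107, 0.001, 0.057, 0], [0.105, -0.01, 0.057, 0], [0.102, -0.021, 0.057, 0], [0.098, -0.03, 0.057, 0], [0.093, -0.04, 0.057, 0], [0.087, -0.048, 0.057, 0], [0.08, -0.056, 0.057, 0], [0.073, -0.063, 0.057, 0], [0.065, -0.07, 0.057, 0], [0.057, -0.075, 0.057, 0], [0.048, -0.079, 0.057, 0], [0.039, -0.083, 0.057, 0], [0.029, -0.085, 0.057, 0], [0.02, -0.087, 0.057, 0], [0.01, -0.088, 0.057, 0]] w end 0.941 a end 107.59180764865079 end [0.5138 0.0643 0.162 ]
```

Emit:
{"method": "servo_tool", "body": {"moves": [[0.016, 0.009, 0.01, 0], [0.034, 0.015, 0.019, 0], [0.053, 0.017, 0.029, 0], [0.071, 0.015, 0.038, 0], [0.09, 0.01, 0.048, 0], [0.107, 0.001, 0.057, 0], [0.105, -0.01, 0.057, 0], [0.102, -0.021, 0.057, 0], [0.098, -0.03, 0.057, 0], [0.093, -0.04, 0.057, 0], [0.087, -0.048, 0.057, 0], [0.08, -0.056, 0.057, 0], [0.073, -0.063, 0.057, 0], [0.065, -0.07, 0.057, 0], [0.057, -0.075, 0.057, 0], [0.048, -0.079, 0.057, 0], [0.039, -0.083, 0.057, 0], [0.029, -0.085, 0.057, 0], [0.02, -0.087, 0.057, 0], [0.01, -0.088, 0.057, 0]], "hand": 1}}

```text
time_s: 10.05
tcp_pos: [0.5127, 0.0641, 0.1625]
eef_rot: [0.0, 0.986, 0.167, 0.0]
contact_force: [0.8, 0.0, -0.4]
opening: 0.0932
```

```bash
python3 -c "
from plan import *
print(T()[2])
o,c=est(['wrist'],('filter_knob',));cv2.imwrite('pics/w4.png',c['frame'][:,:,::-1])
for t in (10.05,): a,w=traj(7.65,319.6,1.22,t);print('pred',np.degrees(a)%360,w)
"
```

```text
[0.5126856  0.06407298 0.16247011]
10.05 wrist filter_knob conf 0.89 r 0.100 a 105.9 ok
pred 107.59180764865079 0.9413644552442333
```

```bash
python3 -c "
from plan import *
plan(10.05,106.2,.93,blend=2)"
```

```text
now 10.15 [0.5121 0.064  0.1625]
[[-0.007, 0.001, 0.0, 0], [-0.023, 0.003, 0.0, 0], [-0.032, 0.005, 0.0, 0], [-0.04, 0.008, 0.0, 0], [-0.048, 0.012, 0.001, 0], [-0.055, 0.016, 0.001, 0], [-0.062, 0.021, 0.001, 0], [-0.069, 0.027, 0.001, 0], [-0.075, 0.033, 0.001, 0], [-0.08, 0.039, 0.001, 0], [-0.085, 0.045, 0.001, 0], [-0.089, 0.052, 0.001, 0], [-0.092, 0.06, 0.001, 0], [-0.095, 0.067, 0.001, 0], [-0.098, 0.074, 0.001, 0], [-0.099, 0.082, 0.001, 0], [-0.1, 0.089, 0.001, 0], [-0.101, 0.097, 0.001, 0], [-0.101, 0.104, 0.001, 0], [-0.1, 0.111, 0.001, 0]] w end 0.728 a end 205.61766401518733 end [ 0.4538 -0.0742  0.162 ]
```

View pics/w4.png

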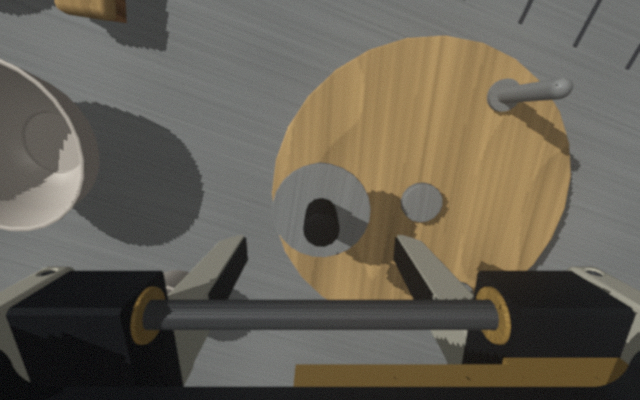

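The filter's knob shows at about (321, 220), midway between the open fingers. The filter is standing in its ring and the hub is at (422, 201).

Emit:
{"method": "servo_tool", "body": {"moves": [[-0.012, 0.001, 0, 0], [-0.023, 0.003, 0, 0], [-0.032, 0.005, 0, 0], [-0.04, 0.008, 0, 0], [-0.048, 0.012, 0.001, 0], [-0.055, 0.016, 0.001, 0], [-0.062, 0.021, 0.001, 0], [-0.069, 0.027, 0.001, 0], [-0.075, 0.033, 0.001, 0], [-0.08, 0.039, 0.001, 0], [-0.085, 0.045, 0.001, 0], [-0.089, 0.052, 0.001, 0], [-0.092, 0.06, 0.001, 0], [-0.095, 0.067, 0.001, 0], [-0.098, 0.074, 0.001, 0], [-0.099, 0.082, 0.001, 0], [-0.1, 0.089, 0.001, 0], [-0.101, 0.097, 0.001, 0], [-0.101, 0.104, 0.001, 0], [-0.1, 0.111, 0.001, 0]]}}

```text
time_s: 12.15
tcp_pos: [0.4557, -0.074, 0.1614]
eef_rot: [-0.0, 0.986, 0.167, -0.0]
contact_force: [1.0, -0.1, -0.2]
opening: 0.093
```

```bash
python3 -c "
from plan import *
o,c=est(['wrist'],('filter_knob',))
a,w=traj(10.05,106.2,.93,o[0][0]);print('pred',np.degrees(a)%360,w)
plan(o[0][0],np.degrees(o[0][5]),w,blend=1,n=20)
"
```

```text
12.15 wrist filter_knob conf 0.97 r 0.099 a 200.2 ok
pred 205.61766401518733 0.7281867542634799
now 12.25 [ 0.4561 -0.0743  0.1615]
[[-0.001, 0.004, -0.001, 0], [0.0, 0.011, -0.001, 0], [0.002, 0.018, -0.001, 0], [0.004, 0.024, -0.001, 0], [0.007, 0.03, -0.001, 0], [0.01, 0.036, 0.0, 0], [0.013, 0.042, 0.0, 0], [0.017, 0.048, 0.0, 0], [0.021, 0.053, 0.0, 0], [0.025, 0.057, 0.0, 0], [0.03, 0.062, 0.0, 0], [0.035, 0.066, 0.0, 0], [0.039, 0.07, 0.0, 0], [0.045, 0.073, 0.0, 0], [0.05, 0.076, 0.0, 0], [0.055, 0.079, 0.0, 0], [0.06, 0.081, 0.0, 0], [0.066, 0.083, 0.0, 0], [0.071, 0.084, 0.0, 0], [0.077, 0.086, 0.0, 0]] w end 0.558 a end 277.2655520686638 end [ 0.5566 -0.1302  0.162 ]
```

```bash
python3 -c "
from plan import *
plan(12.15,200.5,.67,blend=1,n=14,k=1.2)
"
```

```text
now 12.25 [ 0.4561 -0.0743  0.1615]
[[-0.002, 0.003, -0.001, 0], [0.0, 0.01, -0.001, 0], [0.001, 0.016, -0.001, 0], [0.003, 0.022, -0.001, 0], [0.005, 0.028, -0.001, 0], [0.008, 0.033, -0.001, 0], [0.011, 0.038, 0.0, 0], [0.014, 0.043, 0.0, 0], [0.017, 0.048, 0.0, 0], [0.021, 0.053, 0.0, 0], [0.025, 0.057, 0.0, 0], [0.029, 0.061, 0.0, 0], [0.033, 0.064, 0.0, 0], [0.037, 0.068, 0.0, 0]] w end 0.53 a end 251.9153843153168 end [ 0.513  -0.1261  0.162 ]
```

Emit:
{"method": "servo_tool", "body": {"moves": [[-0.002, 0.003, 0, 0], [0, 0.01, 0, 0], [0.001, 0.016, 0, 0], [0.003, 0.022, 0, 0], [0.005, 0.028, 0, 0], [0.008, 0.033, 0, 0], [0.011, 0.038, 0, 0], [0.014, 0.043, 0, 0], [0.017, 0.048, 0, 0], [0.021, 0.053, 0, 0], [0.025, 0.057, 0, 0], [0.029, 0.061, 0, 0], [0.033, 0.064, 0, 0], [0.037, 0.068, 0, 0]]}}

```text
time_s: 13.65
tcp_pos: [0.5131, -0.1255, 0.1614]
eef_rot: [-0.0, 0.986, 0.167, -0.0]
contact_force: [-0.7, 0.2, -0.5]
opening: 0.0927
```

```bash
python3 -c "
from plan import *
print(T()[2])
o,c=est(['wrist','wrist'],('filter_knob',));cv2.imwrite('pics/w5.png',c['frame'][:,:,::-1])
a,w=traj(12.15,200.5,.67,o[0][0],1.2);print('pred',np.degrees(a)%360,w)
plan(o[0][0],np.degrees(o[0][5]),w,blend=1,n=20,k=1.2,zs=[.162]*2+[.152,.142,.132,.122,.116,.113])
"
```

```text
[ 0.51309852 -0.12550868  0.16142439]
13.65 wrist filter_knob conf 0.91 r 0.101 a 252.9 ok
pred 251.9153843153168 0.5298526967218693
now 13.85 [ 0.5127 -0.1254  0.1613]
[[0.015, 0.01, -0.001, 0], [0.019, 0.012, -0.001, 0], [0.024, 0.014, 0.009, 0], [0.028, 0.016, 0.019, 0], [0.033, 0.017, 0.029, 0], [0.037, 0.018, 0.039, 0], [0.042, 0.019, 0.045, 0], [0.046, 0.02, 0.048, 0], [0.051, 0.021, 0.048, 0], [0.055, 0.021, 0.048, 0], [0.059, 0.021, 0.048, 0], [0.063, 0.021, 0.048, 0], [0.067, 0.021, 0.048, 0], [0.071, 0.021, 0.048, 0], [0.075, 0.02, 0.048, 0], [0.079, 0.019, 0.048, 0], [0.083, 0.019, 0.048, 0], [0.087, 0.018, 0.048, 0], [0.09, 0.017, 0.048, 0], [0.094, 0.016, 0.048, 0]] w end 0.358 a end 308.46019547203133 end [ 0.6062 -0.1093  0.113 ]
```

View pics/w5.png

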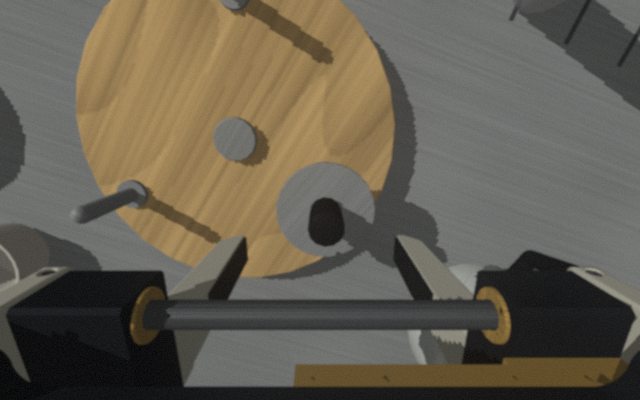

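Emit:
{"method": "servo_tool", "body": {"moves": [[0.014, 0.01, 0, 0], [0.019, 0.012, 0, 0], [0.024, 0.014, 0.009, 0], [0.028, 0.016, 0.019, 0], [0.033, 0.017, 0.03, 0], [0.037, 0.018, 0.04, 0], [0.042, 0.019, 0.047, 0], [0.046, 0.02, 0.049, 0], [0.051, 0.021, 0.049, 0]]}}

```text
time_s: 14.75
tcp_pos: [0.5679, -0.1284, 0.1119]
eef_rot: [-0.0, 0.986, 0.167, -0.0]
contact_force: [-0.2, -0.6, -0.3]
opening: 0.0931
```

```bash
python3 -c "
from plan import *
print(T()[2])
o,c=est(['wrist'],('filter_knob',));cv2.imwrite('pics/w6.png',c['frame'][:,:,::-1])
print('tcp px',proj(c,T()[2]),'knobtop@tcp',proj(c,np.r_[T()[2][:2],.124]))
a,w=traj(13.65,252.6,.53,14.75,1.2);print('pred',np.degrees(a)%360,w)
plan(14.75,np.degrees(a),w,blend=1,n=20,k=1.2,zs=[.112]*9+[.122,.142,.162,.182,.2])
"
```

```text
[ 0.56790869 -0.12838984  0.11193672]
14.75 wrist filter_knob conf 0.97 r 0.101 a 283.8 ok
tcp px [320.92722575 264.27358576] knobtop@tcp [320.96073262 274.70039444]
pred 283.09510368367984 0.43930496335834274
now 14.85 [ 0.5688 -0.1286  0.1128]
[[0.007, 0.0, 0.001, 0], [0.011, 0.0, 0.001, 0], [0.015, -0.001, 0.001, 0], [0.019, -0.001, 0.001, 0], [0.023, -0.001, 0.001, 0], [0.027, -0.002, 0.001, 0], [0.031, -0.003, 0.001, 0], [0.034, -0.004, 0.001, 0], [0.038, -0.005, 0.001, 0], [0.041, -0.006, -0.009, 0], [0.045, -0.007, -0.029, 0], [0.048, -0.008, -0.049, 0], [0.051, -0.01, -0.069, 0], [0.054, -0.011, -0.087, 0], [0.057, -0.013, -0.087, 0], [0.06, -0.014, -0.087, 0], [0.062, -0.016, -0.087, 0], [0.065, -0.018, -0.087, 0], [0.067, -0.019, -0.087, 0], [0.07, -0.021, -0.087, 0]] w end 0.291 a end 326.7081192616352 end [ 0.6276 -0.0859  0.2   ]
```

View pics/w6.png

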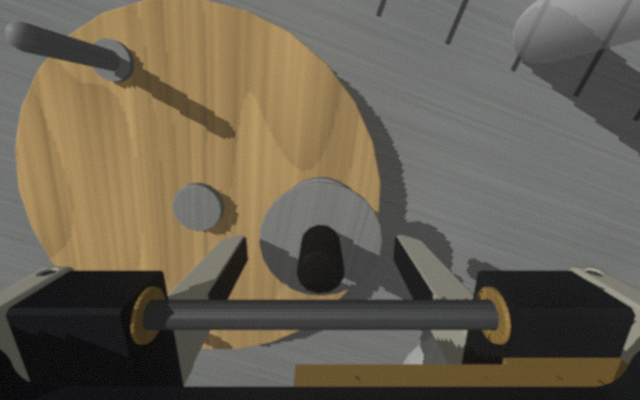

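Emit:
{"method": "servo_tool", "body": {"moves": [[0.008, 0, 0.001, 0], [0.012, 0, 0.001, 0], [0.016, -0.001, 0.001, 0], [0.02, -0.001, 0.001, 0], [0.024, -0.001, 0.001, 0], [0.028, -0.002, 0.001, 0], [0.032, -0.003, 0.001, 0]], "hand": -1}}

```text
time_s: 15.55
tcp_pos: [0.5973, -0.115, 0.1115]
eef_rot: [-0.0, 0.986, 0.167, -0.0]
contact_force: [-0.5, 0.7, 0.4]
opening: 0.0417
```

Emit:
{"method": "servo_tool", "body": {"moves": [[0.003, -0.001, 0, 0], [0.007, -0.002, 0, 0], [0.01, -0.003, 0, 0], [0.014, -0.004, 0, 0], [0.017, -0.005, 0, 0], [0.02, -0.007, -0.004, 0], [0.023, -0.008, -0.012, 0], [0.026, -0.01, -0.024, 0], [0.028, -0.011, -0.04, 0], [0.029, -0.012, -0.06, 0], [0.029, -0.012, -0.08, 0], [0.029, -0.012, -0.1, 0], [0.029, -0.012, -0.1, 0]]}}

```text
time_s: 16.85
tcp_pos: [0.6225, -0.0948, 0.216]
eef_rot: [0.002, 0.986, 0.167, 0.003]
contact_force: [-0.2, -0.4, -1.0]
opening: 0.0254
```

```bash
python3 -c "
from plan import *
s=T()[0];print(s['tcp_pos'],s['opening'],s['contact_force'])
o,c=est(['scene','scene'],('peg_left','peg_right'))
"
```

```text
[ 0.62248027 -0.09479021  0.21596037] 0.025357728916191324 [-0.21264683 -0.40516104 -1.0311999 ]
16.85 scene peg_left conf 0.86 r 0.117 a 330.3 ok
16.85 scene peg_right conf 0.96 r 0.117 a 331.8 ok
17.00 scene peg_left conf 0.86 r 0.115 a 332.1 ok
17.00 scene peg_right conf 0.76 r 0.125 a 332.8 ok
```

Emit:
{"method": "servo_tool", "body": {"moves": [[0, 0, -0.02, 0], [-0.005, 0.003, -0.04, 0], [-0.018, 0.012, -0.044, 0], [-0.037, 0.024, -0.044, 0], [-0.059, 0.038, -0.044, 0], [-0.081, 0.052, -0.044, 0], [-0.103, 0.067, -0.044, 0], [-0.125, 0.081, -0.044, 0], [-0.147, 0.095, -0.044, 0], [-0.169, 0.109, -0.044, 0], [-0.191, 0.124, -0.044, 0], [-0.213, 0.138, -0.044, 0], [-0.233, 0.151, -0.044, 0], [-0.248, 0.161, -0.044, 0], [-0.259, 0.168, -0.044, 0], [-0.266, 0.172, -0.044, 0], [-0.27, 0.175, -0.044, 0], [-0.27, 0.175, -0.044, 0], [-0.27, 0.175, -0.044, 0], [-0.27, 0.175, -0.044, 0]]}}

```text
time_s: 19.15
tcp_pos: [0.4234, -0.3478, 0.2555]
eef_rot: [-0.0, 0.986, 0.167, 0.0]
contact_force: [-0.0, -0.2, -0.8]
opening: 0.0254
```

```bash
python3 - <<'E'
from plan import *
s,M,p=T();print(s['time_s'],p,s['opening'],s['contact_force'],s['moment'],M.round(3).tolist())
for n in ('wrist','scene','top'):
    c=r.camera(n);cv2.imwrite(f'pics/{n}7.png',c['frame'][:,:,::-1])
    for t in ('kettle_mouth','filter_knob','filter'):
        for d in r.landmark_of(n,t)[:1]:
            print(n,t,round(d['conf'],2),d['position'],onplane(c,d['position'],{'kettle_mouth':.15,'filter_knob':p[2]-.002,'filter':p[2]-.082}[t]).round(4))
a=cv2.imread('pics/wrist7.png');b=cv2.imread('pics/scene7.png')[40:240,180:500]
cv2.imwrite('pics/both7.png',cv2.resize(b,None,fx=2.5,fy=2.5,interpolation=cv2.INTER_CUBIC))
E
```

```text
19.15 [ 0.42341137 -0.34779145  0.25546872] 0.02537073027320819 [-0.0490729  -0.20039536 -0.77012817] [-0.00850041  0.05113872 -0.06628497] [[0.944, 0.329, 0.0], [0.329, -0.944, 0.0], [0.0, -0.0, -1.0]]
wrist filter_knob 0.65 [321.3, 260.2] [ 0.4254 -0.3479  0.2535]
wrist filter 0.96 [319.3, 211.0] [ 0.4281 -0.3454  0.1735]
scene kettle_mouth 0.82 [265.9, 98.1] [ 0.4139 -0.3487  0.15  ]
scene filter_knob 0.78 [259.5, 72.1] [ 0.4185 -0.3545  0.2535]
scene filter 0.83 [262.6, 93.4] [ 0.4217 -0.3514  0.1735]
top kettle_mouth 0.78 [495.8, 249.0] [ 0.4189 -0.3523  0.15  ]
top filter_knob 0.73 [516.3, 241.7] [ 0.427  -0.3454  0.2535]
top filter 0.64 [466.7, 256.1] [ 0.4054 -0.2833  0.1735]
```

View pics/wrist7.png

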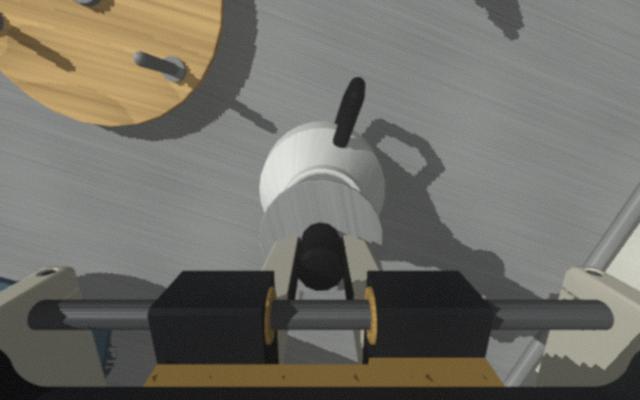

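View pics/both7.png

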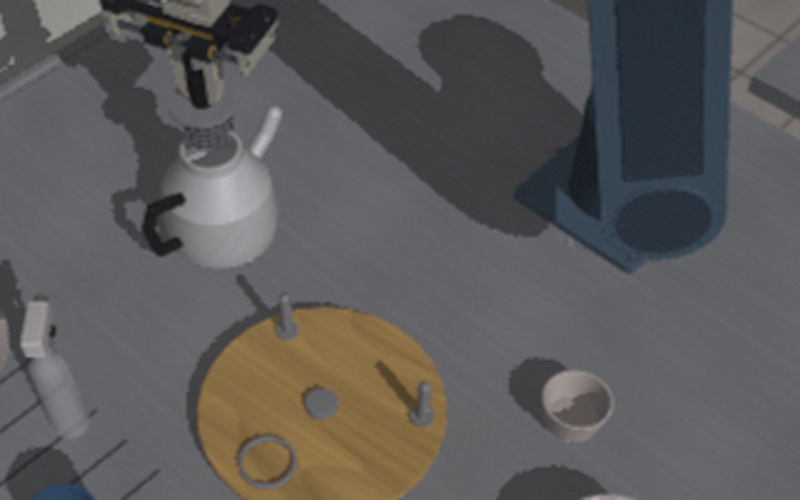

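The filter hangs upright and centred under the fingers above the kettle, and the ring on the carousel is empty. I'll measure the mouth precisely in the earlier, unobstructed pictures.

```bash
cat > rim.py <<'E'
from h import *
from scipy.ndimage import map_coordinates
s,M,p=T();cams={n:r.camera(n) for n in ('wrist','top','scene')}
cw=dict(cams['wrist']);cr=M.T@rot(cw['attitude']);ct=M.T@(np.array(cw['position'])-p)
M1=rot([0,.9862,.1655,0]);cw['attitude']=M@cr;cw['position']=np.array([.41899,-.33132,.3004])+M@ct
th=np.linspace(0,2*np.pi,120,endpoint=False)
def score(g,c,x,y,rad):
    def samp(q):
        P=[proj(c,[x+q*np.cos(a),y+q*np.sin(a),.15]) for a in th];P=np.array(P);return map_coordinates(g,[P[:,1],P[:,0]],order=1)
    return np.mean(samp(rad)) 
for n,f in (('wrist','w1'),('top','top0'),('scene','scene0')):
    c=cw if n=='wrist' else cams[n]
    g=cv2.GaussianBlur(cv2.imread(f'pics/{f}.png',0),(0,0),.7).astype(float)
    best=[]
    for x in np.arange(.408,.44,.001):
        for y in np.arange(-.362,-.328,.001):
            best.append((score(g,c,x,y,.0365)-score(g,c,x,y,.031),x,y))
    best.sort(reverse=True);b=np.array(best[:6]);print(n,b[0].round(4),b[:,1:].mean(0).round(4))
E
python3 rim.py
```

```text
wrist [63.8057  0.423  -0.348 ] [ 0.4235 -0.348 ]
top [39.6864  0.421  -0.346 ] [ 0.4215 -0.346 ]
scene [12.0024  0.421  -0.349 ] [ 0.4205 -0.349 ]
```

Emit:
{"method": "servo_tool", "body": {"moves": [[0, 0, 0.006, 0], [0, 0, 0.014, 0], [0, 0, 0.022, 0], [0, 0, 0.03, 0], [0, 0, 0.038, 0], [0, 0, 0.046, 0], [0, 0, 0.053, 0], [0, 0, 0.059, 0], [0, 0, 0.063, 0], [0, 0, 0.066, 0], [0, 0, 0.066, 0], [0, 0, 0.066, 0]]}}

```text
time_s: 21.1
tcp_pos: [0.4231, -0.3485, 0.1897]
eef_rot: [0.0, 0.986, 0.167, 0.0]
contact_force: [-0.3, -0.1, -1.8]
opening: 0.0256
```

Emit:
{"method": "servo_tool", "body": {"moves": [[0, 0, 0.002, 0], [0, 0, 0.004, 0], [0, 0, 0.005, 0], [0, 0, 0.006, 0], [0, 0, 0.007, 0], [0, 0, 0.008, 0], [0, 0, 0.008, 0], [0, 0, 0.008, 0]]}}

```text
time_s: 21.9
tcp_pos: [0.423, -0.3484, 0.1815]
eef_rot: [-0.0, 0.986, 0.167, 0.0]
contact_force: [0.3, 0.3, -1.1]
opening: 0.0249
```

Emit:
{"method": "servo_tool", "body": {"moves": [[0, 0, 0.001, 0], [0, 0, 0.0015, 0], [0, 0, 0.002, 0], [0, 0, 0.002, 0]]}}

```text
time_s: 22.3
tcp_pos: [0.423, -0.3485, 0.1812]
eef_rot: [0.001, 0.986, 0.167, 0.0]
contact_force: [-2.1, 1.5, 9.7]
opening: 0.0252
```

```bash
python3 - <<'E'
from h import *
s,M,p=T();print(p,s['contact_force'],s['moment'],s['opening'])
c=r.camera('scene');x=c['frame'][20:170,190:350,::-1];w=r.camera('wrist')['frame'][100:400,120:520,::-1]
cv2.imwrite('pics/s8.png',np.hstack([cv2.resize(x,(320,300),interpolation=cv2.INTER_CUBIC),w]))
E
```

```text
[ 0.42304668 -0.34845662  0.18118567] [-2.06962808  1.45031562  9.74646231] [ 0.64863151  0.57409413 -0.02884722] 0.02520260052545682
```

View pics/s8.png

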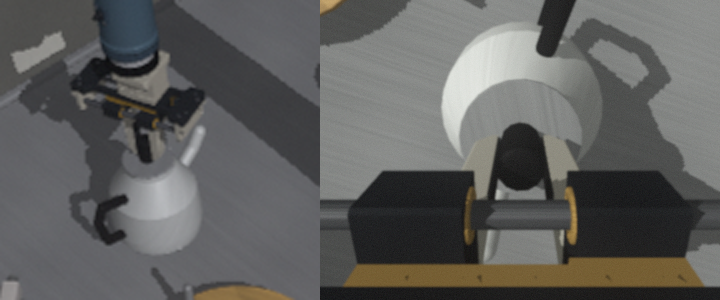

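The flange is on the rim: 10 N upward at exactly the expected height. I'll ease off, then release.

Emit:
{"method": "servo_tool", "body": {"moves": [[0, 0, -0.001, 0], [0, 0, -0.001, 0], [0, 0, -0.001, 0]]}}

```text
time_s: 22.7
tcp_pos: [0.4231, -0.3485, 0.1812]
eef_rot: [0.0, 0.986, 0.167, 0.0]
contact_force: [-1.3, 1.2, 6.4]
opening: 0.0253
```

Emit:
{"method": "servo_tool", "body": {"moves": [[0, 0, 0, 0], [0, 0, 0, 0], [0, 0, 0, 0], [0, 0, 0, 0], [0, 0, 0, 0], [0, 0, 0, 0], [0, 0, 0, 0], [0, 0, 0, 0], [0, 0, 0, 0], [0, 0, 0, 0]], "hand": 1}}

```text
time_s: 23.7
tcp_pos: [0.423, -0.3484, 0.1805]
eef_rot: [0.0, 0.986, 0.167, 0.0]
contact_force: [-0.8, 0.8, 0.8]
opening: 0.0925
```

Emit:
{"method": "servo_tool", "body": {"moves": [[0, 0, -0.01, 0], [0, 0, -0.03, 0], [0, 0, -0.06, 0], [0, 0, -0.09, 0], [0, 0, -0.12, 0], [0, 0, -0.14, 0], [0, 0, -0.14, 0], [0, 0, -0.14, 0], [0, 0, -0.14, 0]]}}

```text
time_s: 24.6
tcp_pos: [0.4225, -0.3478, 0.319]
eef_rot: [-0.001, 0.986, 0.167, -0.001]
contact_force: [1.1, -0.7, -0.7]
opening: 0.0932
```

```bash
python3 - <<'E'
from h import *
s,M,p=T();print(s['time_s'],p,s['contact_force'],s['opening'])
for n in ('wrist','scene'):
    c=r.camera(n)
    for t in ('kettle_mouth','filter_knob'):
        for d in r.landmark_of(n,t)[:1]: print(n,t,round(d['conf'],2),d['position'],onplane(c,d['position'],{'kettle_mouth':.15,'filter_knob':.18}[t]).round(4))
    if n=='wrist':w=c['frame'][100:400,120:520,::-1]
    else:x=c['frame'][20:170,190:350,::-1]
cv2.imwrite('pics/s9.png',np.hstack([cv2.resize(x,(320,300),interpolation=cv2.INTER_CUBIC),w]))
E
```

```text
24.6 [ 0.42252874 -0.34780823  0.31899186] [ 1.10065551 -0.68218155 -0.71215683] 0.09316416616792617
scene filter_knob 0.93 [261.4, 89.2] [ 0.4161 -0.3622  0.18  ]
```

View pics/s9.png

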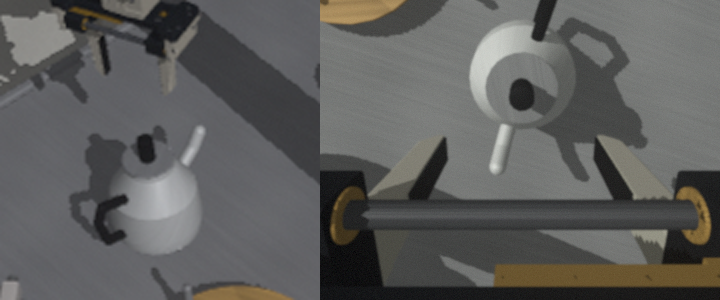

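```bash
python3 -c "
from h import *
c=r.camera('wrist');print(onplane(c,[321.5,191],.154))
print(r.job_done())"
```

```text
[ 0.4241812  -0.34915382  0.154     ]
the job is handed in; nothing more can be done
None
```

I carried out every step of the task and handed the job in at about 25 s of the 54 s. No verdict was reported.

- **Push:** I pushed the right-hand peg with the shut fingers. The platter reached about 1.25 rad/s counter-clockwise, within the 2.2 rad/s limit, and I lifted clear of it.
- **Following:** I followed the knob for about 5 s (8.65 to 13.85 s on the robot's clock). The worst sideways error I saw was about 10 mm, at the start of a correction. The tool stayed about 50 mm above the knob point, and the platter was still turning at about 0.5 rad/s at the end.
- **Pluck:** I gripped the knob with the fingers 25.4 mm apart and lifted the filter out. I did not measure the speed at the moment of lifting. Peg readings half a second later gave about 0.15–0.2 rad/s, so it was probably above the 0.1 rad/s needed, but the margin is thin.
- **Placing:** I lowered the filter until the flange touched the rim. It met about 10 N at the expected height, which I eased to 6 N before opening and rising clear.

**Last checks:**
- In the final pictures the filter stands upright, with its flange over the rim.
- The wrist picture puts the flange centre at (0.424, -0.349), about 2 mm from the mouth at (0.4225, -0.348).
- The kettle had not visibly moved. The bystander objects were not touched, but I did not measure them again.
- One reading disagreed: the scene camera placed the knob about 15 mm away, at (0.416, -0.362). I put this down to detector error, because that camera was also off by 8 mm while the filter was held, and a seated flange can shift at most 8 mm.
- The networks did not find the mouth once it was covered.

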